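# Load a glass strip in a strain viewer's push-catch drawer

## Robot

A 6-joint arm with a two-finger parallel gripper is mounted at the origin on a cart in front of the work surface, level with it; the furniture and walls round the work are solid. World frame = base frame: x ahead of the robot, y to its left, z up, the work surface at z = 0. Lengths are in m, angles in rad, forces in N, time in s.
With the tool pointing down it reaches from about 0.375 to 0.75 m from the base axis. Payload 9 kg.
Tool frame: the origin (TCP) lies on the front face of the gripper's body, between the roots of the fingers; the fingertips stand 73 mm ahead of it and the grasp point (between the pads) lies 54 mm ahead of it (robot.grasp_offset is the z of the grasp point in the tool frame, in m); z points along the fingers, y is the direction in which the jaws open and shut (so a half turn about z gives the same grasp; the last joint's range is limited). The gripper opens to 85 mm and grips with 20 to 120 N. Pads are 22 mm wide; open, the fingers measure 114 mm over their backs; the gripper's body (76 mm by 85 mm) begins 54 mm behind the grasp point. The pads swing forward as they close: fully open they stand 13 mm farther back than shut.
Start: joints at [-1.494, 0.104, 0.097, 1.564, 0, 1.353], TCP at [0.174, -0.574, 0.304] pointing down, gripper open.
Joint ranges: [-2.99, 2.99], [-0.84, 1.86], [-1.1, 1.16], [-1.84, 2.11], [-1.51, 1.56], [-3.14, 3.14]. Speed limits (rad/s): [2.22, 2.22, 2.57, 3.14, 3.14, 3.14].

## Interface

Orientations are given as a rotation vector (axis times angle).
In Python, from bench import robot gives the robot as it stands. Calls block until the motion is done:
- robot.reach(position, orientation): joint-space move of the TCP to a pose.
- robot.movel(position, rate=0.15, rotation=None): straight line of the TCP; rotation=None keeps the orientation; rate is the mean speed in m/s.
- robot.movej(angles): joint-space move.
- robot.command_gripper(opening, force=None): finger opening in m; force is the grip in N (None keeps the last); returns when the fingers have stopped.
- robot.hold(seconds).
- robot.inverse_kinematics(position, orientation): joint angles nearest the present ones, or None.
- robot.observe(): the state.
- robot.get_image(name): name is "side" or "top"; returns the picture (420x560x3 uint8, red, green, blue); there is no depth.
- robot.camera_info(name): a dict with "vfov" (degrees; the focal length in pixels is half the picture's height over the tangent of half this angle, whatever the lens; pixels are square), "cx", "cy" (the principal point, pixels), "xyz" and "rotation" of the camera in the world. Camera axes: x right, y down, z forward; pixel columns grow to the right and rows downward; lengths in m; the calibration is good to about 2 mm. A picture is of the moment at which its call begins. camera_info takes no time and is no camera call.
A pose or a line that the arm cannot do raises robot.PlanningError and nothing moves.
- robot.hand_in(): hands the job in, once; it reports no verdict.
The state is a dict: "time_s": time; "joint_pos": joint angles; "dq": joint speeds; "effort": joint torques, N m; "ee_pos": TCP position; "eef_rot": TCP orientation; "wrist_force": force on the tool from outside, world axes, zero at the start; "torque": the same for the moment, N m; "grip_width": finger opening in m.
Only numpy, scipy, OpenCV 4.12 (cv2) and the standard library are available. Lean on these libraries where they do the work, as an engineer would, in place of code of your own. Each camera call takes 0.05 s, during which the arm holds its last target.

## Task

Get the long narrow glass strip ready to be checked for strain: push in the front of the viewer's shut drawer to release its push-push catch, draw the drawer right out, and lay the strip gently and flat on the tray's two ledges, between the four locating pins. Then push the drawer home until the catch holds it shut again, and last press down the far end of the rocker on top of the viewer to switch on its lamp. Leave the other things on the table where they are.

Things in the scene. Friction and masses are not known exactly. Their poses are not given: they have to be found in the camera images.
- viewer: Strain viewer: low grey box, 184 deep (x) x 236 wide (y) x 61 mm high, fixed to the table, turned a little; round dark window in a ring (112 mm across, 9 mm proud) and a black rocker on top, drawer in front. Origin at its underside's centre; its -x is its front, where the drawer comes out; looking along its +x from the front, its +y is to the left.
- drawer (a joint): How far out, m: 0 = caught, front flush with the case; 0.120 = fully out; -0.010 = inner stop. Pressed from 0 to the inner stop (9 mm may not do) and let go, it springs out to about 0.05, then slides freely (1 N) and stays put. Pushed in to the inner stop and let go, it returns to 0, caught: no pull frees it. Spring 3 N at 0.035 to 8 N; 12 N suffice.
- drawer_grip (a point): Grip tab on the drawer's front: black upright block, 14 mm wide (y), standing 26 mm out from the front (x), 20 to 48 mm above the table. Point: mid-width, 36 mm above the table, 12 mm behind the tab's front face; moves with the drawer, axes as the viewer's. Pinch it from above across its width; push on its front face.
- tray_seat (a point): Where the strip's underside centre belongs, its length along the viewer's y: mid-tray at ledge height, 26 mm above the table, 72 mm behind drawer_grip; moves with the drawer (fully out: 62 mm in front of the case's face), axes as the viewer's. Ledges carry the strip's ends, from 51 to 77 mm either side; between them the frame is open to the table, 50 mm fore and aft.
- tray_pin (a point): Foot of one of the tray's four pins (front right), at ledge height: 6 mm thick, round-topped, 9 mm high, 36 mm fore and aft and 64 mm either side of tray_seat: 3 mm of play for the strip fore and aft, 4 mm at its ends to the side walls (8 mm high). The drawer's front, 50 to 58 mm before tray_seat, rises to 52 mm above the table.
- glass_strip: Glass strip: clear pale glass, 60 x 146 x 4 mm, about 85 g, flat on the table; the only narrow piece. Origin at its underside's centre, own x across the 60 mm width, y along its length, z up; either way round will do. Take it across its width by the edges.
- rocker (a joint): Lamp rocker's tilt, rad: 0 = off, front end down, far (rear) end up; 0.28 = on, far end down. Stays where it is left; about 3 N at the far end tips it.
- rocker_on_end (a point): Top of the rocker's far (rear) end, the end to press, before a small metal stud on the case top; 76 mm above the table when off, 5 mm lower when on. Black paddle, 48 mm along the viewer's x, 24 wide, in a frame (58 x 32 mm, 68 mm above the table) at the right of the top; pivots in its middle, 17 mm in front of this point.
- glass_navy: Bystander: broad blue-grey glass piece with a cut-off corner, 130 x 146 x 6 mm, flat on the table. Origin at its underside's centre.
- glass_cutter: Bystander: slim turned glass cutter, 14 x 136 x 14 mm, lying on the table right of the viewer. Origin at its underside.
- tape_roll: Bystander: roll of masking tape, 77 mm across, 24 mm high, at the left. Origin at its underside's centre.
Not all that is in view belongs to the job. Several things have the shape of the glass_strip; the one meant has the colours described above.

How it is judged:
On the way, in this order (a step that is already met when the one before it is completed fails the run):
1. the drawer's catch has been released and the drawer has come out (value of joint drawer above 0.02 m), for 0.2 s.
2. the strip lies flat on the tray's ledges between the pins, let go (value of joint drawer above 0.02 m and x of glass_strip in the frame of tray_seat between -0.0045 and 0.0045 m and y of glass_strip in the frame of tray_seat between -0.006 and 0.006 m and z of glass_strip in the frame of tray_seat between -0.002 and 0.002 m and angle between glass_strip's own z axis and vertical below 0.04 rad and angle between the y axis of glass_strip and the y axis of tray_seat, either way round below 0.12 rad and contact force between the fingers and glass_strip below 0.05 N), for 0.2 s.
3. the drawer is shut and held by its catch, not by the robot, with the strip in place (value of joint drawer between -0.002 and 0.004 m and velocity of joint drawer between -0.005 and 0.005 m/s and x of glass_strip in the frame of tray_seat between -0.0045 and 0.0045 m and y of glass_strip in the frame of tray_seat between -0.006 and 0.006 m and z of glass_strip in the frame of tray_seat between -0.002 and 0.002 m and angle between glass_strip's own z axis and vertical below 0.04 rad and angle between the y axis of glass_strip and the y axis of tray_seat, either way round below 0.12 rad and contact force between the fingers and glass_strip below 0.05 N and contact force between each of the arm, the fingers and viewer below 0.05 N), for 0.3 s.
4. the far end of the rocker has been pressed down (value of joint rocker above 0.22 rad and value of joint drawer between -0.002 and 0.004 m and velocity of joint drawer between -0.005 and 0.005 m/s), for 0.2 s.
At the end, for the whole second after the job is handed in: Strip flat in the tray (within 4.5 mm fore and aft, 6 mm sideways and 2 mm in height of tray_seat, level to 0.04 rad, lengthwise to 0.12 rad); drawer at rest between -2 and +4 mm, held by its catch; rocker past 0.22 rad; robot touching neither (all of step 4 and x of glass_strip in the frame of tray_seat between -0.0045 and 0.0045 m and y of glass_strip in the frame of tray_seat between -0.006 and 0.006 m and z of glass_strip in the frame of tray_seat between -0.002 and 0.002 m and angle between glass_strip's own z axis and vertical below 0.04 rad and angle between the y axis of glass_strip and the y axis of tray_seat, either way round below 0.12 rad and contact force between the fingers and glass_strip below 0.05 N and contact force between each of the arm, the fingers and viewer below 0.05 N).
It fails at once if a bystander (the broad glass piece, the glass cutter or the tape roll) is moved by more than 20 mm (distance of any of glass_navy, glass_cutter, tape_roll from where it was at the start of the episode above 0.02 m).
It fails at once if the glass strip is dropped: let go of while more than 45 mm above the table (height (world z) of glass_strip above 0.045 m and contact force between the fingers and glass_strip below 0.005 N).
It fails at once if the glass strip is forced onto the tray with over 80 N (contact force between glass_strip and viewer above 80 N).
It also fails if it takes over 69 s, if anything falls off the work surface, if the arm or the gripper's body presses on something with over 40 N, if the wrist force passes 120 N, or if a joint passes its speed limit or range.

## Working session

There is one attempt and no reset: what is moved stays moved. The work goes in short steps, each a Python script; the robot and the scene stay as the last script left them, time stands still between calls to the robot, and variables do not carry over. Pictures are saved under pics/ and viewed, and the job is handed in when it is done.

```bash
ls; mkdir -p pics
python3 - <<'E'
from bench import robot
import cv2
for n in ("top","side"):
    im=robot.get_image(n); cv2.imwrite(f"pics/{n}0.png",im[:,:,::-1]); print(n,robot.camera_info(n))
print(robot.observe())
E
```

```text
pics
top {'vfov': 43.99064375782643, 'cx': 276.1211768246405, 'cy': 213.1787110368843, 'xyz': array([ 0.22304951, -0.03483112,  1.7569117 ]), 'rotation': array([-1.90301112,  2.2888841 , -0.28020411])}
side {'vfov': 46.50727393446386, 'cx': 278.46502403985613, 'cy': 209.0991991232212, 'xyz': array([-0.09460759,  1.04433962,  0.75112097]), 'rotation': array([-0.65766985,  2.34444913, -1.4697501 ])}
{'time_s': 0.1, 'joint_pos': array([-1.49369344e+00,  1.04623414e-01,  9.65511000e-02,  1.56385885e+00,
       -1.38857858e-05,  1.35314526e+00]), 'dq': array([ 0.00039875, -0.00165222,  0.00239876,  0.00142107,  0.00194023,
        0.00111454]), 'effort': array([ 7.05133061e-03, -5.58209288e+01,  5.04720104e+01,  1.31673474e-02,
       -2.41848438e-04,  5.00976029e-06]), 'ee_pos': array([ 0.17432109, -0.57391141,  0.30321172]), 'eef_rot': array([-3.10641597e+00, -4.61157824e-01, -1.03372547e-04]), 'wrist_force': array([ 0.13532791,  0.17879464, -0.07497154]), 'torque': array([-0.04204362, -0.01128015, -0.05917361]), 'grip_width': 0.08520613916911958}
```

View pics/top0.png

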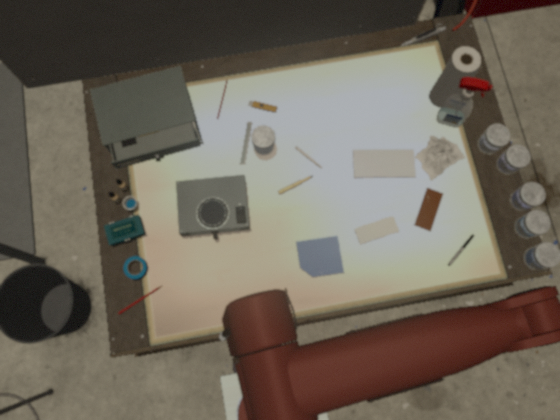

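View pics/side0.png

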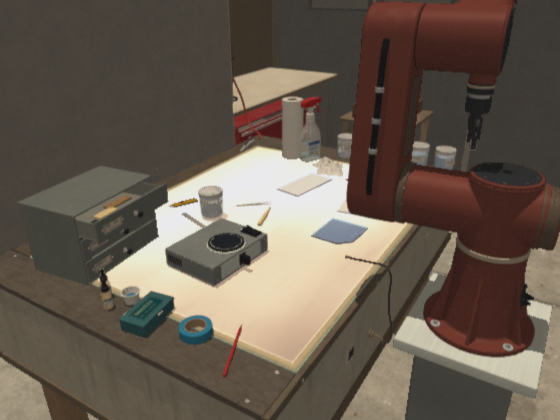

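The top view shows the viewer at about (213,205), with its grip tab near (215,237) and the rocker near (240,214). The pale narrow strip is at about (377,230) and the navy glass at (320,256). I'll zoom in and build ray-casting helpers.

```bash
cat > h.py <<'E'
import numpy as np, cv2
from scipy.spatial.transform import Rotation as R
from bench import robot
def cam(n):
    c=robot.camera_info(n); return (210/np.tan(np.radians(c['vfov']/2)),c['cx'],c['cy'],np.array(c['xyz']),R.from_rotvec(c['rotation']).as_matrix())
def ray(n,u,v):
    f,cx,cy,o,M=cam(n); d=M@np.array([(u-cx)/f,(v-cy)/f,1]); return o,d
def onz(n,u,v,z):
    o,d=ray(n,u,v); return o+d*(z-o[2])/d[2]
def proj(n,p):
    f,cx,cy,o,M=cam(n); q=M.T@(np.array(p)-o); return np.array([f*q[0]/q[2]+cx,f*q[1]/q[2]+cy])
def crop(n,u0,v0,u1,v1,k,fn,im=None):
    if im is None: im=robot.get_image(n)
    c=im[v0:v1,u0:u1,::-1]; cv2.imwrite(fn,cv2.resize(c,None,fx=k,fy=k,interpolation=cv2.INTER_CUBIC))
E
python3 - <<'E'
from h import *
t=cv2.imread('pics/top0.png')[:,:,::-1]; s=cv2.imread('pics/side0.png')[:,:,::-1]
crop('top',165,165,265,250,7,'pics/c1.png',t)
crop('top',290,130,450,280,5,'pics/c2.png',t)
crop('side',155,210,285,290,6,'pics/c3.png',s)
for p in [(377,230),(384,163),(429,209),(320,256),(213,205),(135,268),(460,250)]: print(p,onz('top',*p,0.0).round(3))
print(proj('top',[0,0,0]),proj('top',[.5,0,0]),proj('side',[.5,0,0]))
E
```

```text
(377, 230) [ 0.525 -0.451  0.   ]
(384, 163) [ 0.758 -0.531  0.   ]
(429, 209) [ 0.565 -0.646  0.   ]
(320, 256) [ 0.472 -0.239  0.   ]
(213, 205) [0.716 0.093 0.   ]
(135, 268) [0.546 0.386 0.   ]
(460, 250) [ 0.405 -0.714  0.   ]
[276.59901264 414.21851865] [249.69630705 260.62756188] [294.83080661 263.09296557]
```

View pics/c1.png

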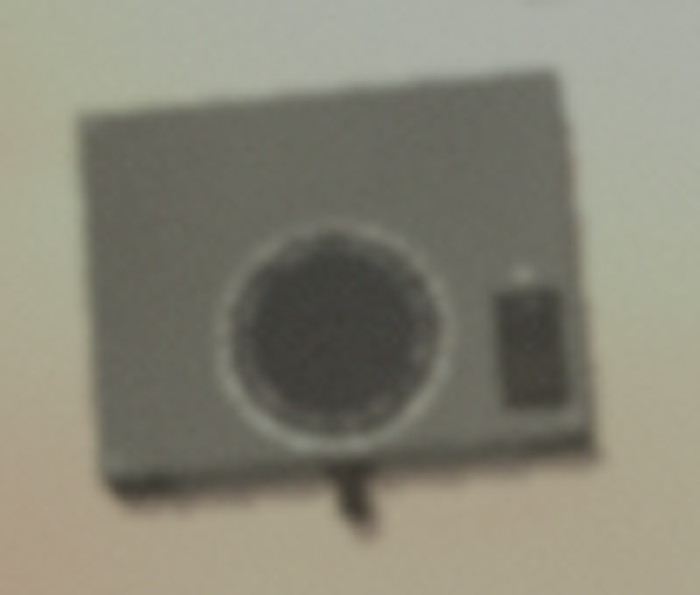

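View pics/c2.png

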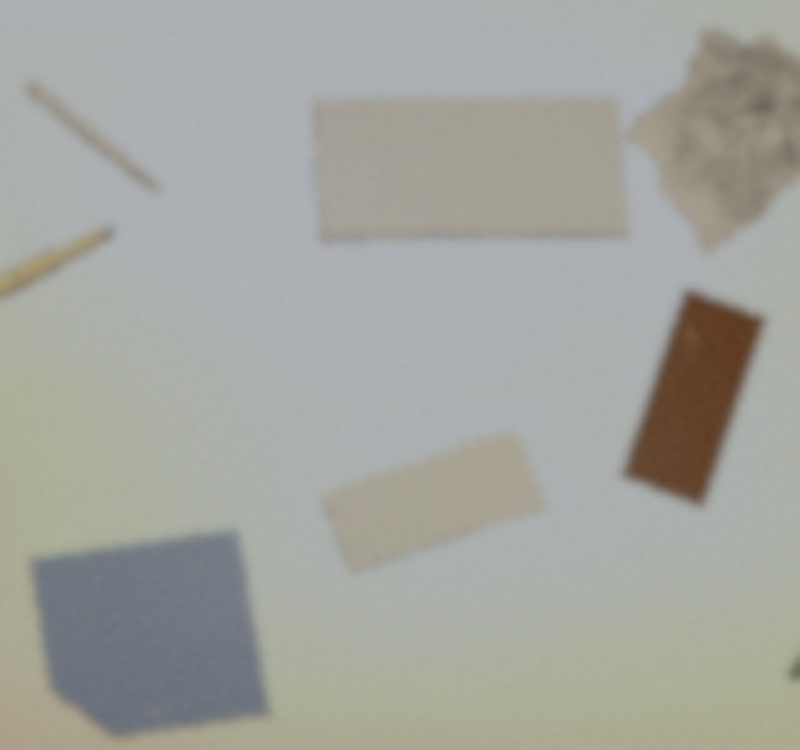

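View pics/c3.png

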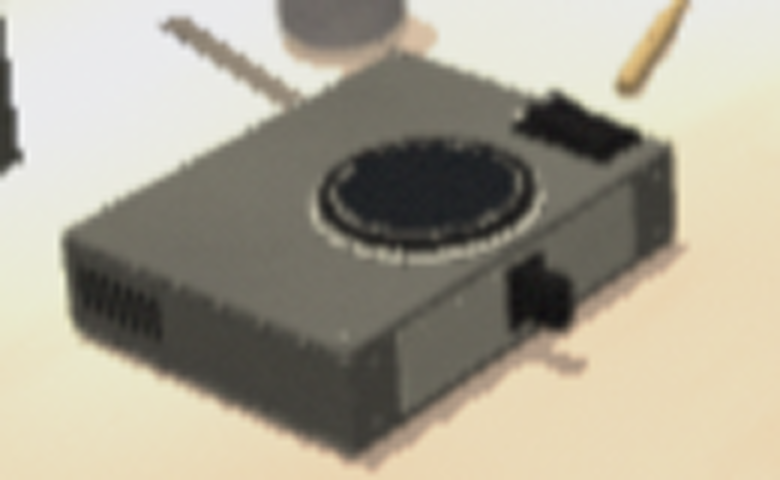

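The enlarged views show the viewer's top, ring and rocker clearly. The pale small piece, about (377,230), is the narrow one. The piece at (384,163) looks bigger and the brown one is the wrong colour. Now I'll measure with masks.

```bash
cat > meas.py <<'E'
from h import *
t=cv2.imread('pics/top0.png').astype(np.int32)
def rect(mask,z,name):
    cs,_=cv2.findContours(mask.astype(np.uint8),cv2.RETR_EXTERNAL,cv2.CHAIN_APPROX_NONE)
    for c in cs:
        if cv2.contourArea(c)<60: continue
        w=np.array([onz('top',u,v,z)[:2] for u,v in c[:,0]],np.float32)
        r=cv2.minAreaRect(w*1000); print(name,np.array(r[0]).round(1),np.array(r[1]).round(1)+3.3,round(r[2],2),'centroid px',c[:,0].mean(0).round(1))
big=cv2.resize(t.astype(np.uint8),None,fx=1,fy=1)
b,g,r=t[...,0],t[...,1],t[...,2]
roi=np.zeros(b.shape,bool); roi[205:255,345:410]=1
warm=r-b
print('bg',t[215,350],t[250,395],'strip',t[230,377])
for th in (8,):
    bgm=np.median(warm[205:255,345:410][:4])
for th in (0,4,8,12,16): rect(((warm>th)&roi),0.004,f'strip th{th}')
roi2=np.zeros(b.shape,bool); roi2[140:185,340:420]=1
for th in (4,10): rect(((warm>th)&roi2),0.004,f'other th{th}')
E
python3 meas.py
```

```text
bg [173 175 172] [168 174 171] strip [146 162 167]
strip th0 [ 507.9 -443.7] [223.7 136.5] 79.49 centroid px [375.2 241.3]
strip th4 [ 525.5 -447.2] [ 65.8 150.4] 8.1 centroid px [376.1 229.8]
strip th8 [ 525.5 -447.5] [ 61.4 147. ] 8.09 centroid px [376.2 229.7]
strip th12 [ 525.9 -447.3] [ 59.7 144.3] 7.31 centroid px [376.3 229.7]
strip th16 [ 525.6 -447.8] [ 54.8 139.9] 8.09 centroid px [376.5 229.7]
other th4 [ 753.9 -538.2] [240.6 104.6] 79.52 centroid px [386.5 162.6]
other th10 [ 757.4 -529.1] [214.8 100.9] 79.51 centroid px [383.8 163.4]
```

```bash
cat > mv.py <<'E'
from h import *
t=cv2.imread('pics/top0.png'); g=cv2.cvtColor(t,cv2.COLOR_BGR2GRAY)
k=4; G=cv2.resize(g[160:255,165:265],None,fx=k,fy=k,interpolation=cv2.INTER_CUBIC)
th,_=cv2.threshold(G,0,255,cv2.THRESH_OTSU); print('otsu',th)
m=(G<th).astype(np.uint8)
cs,_=cv2.findContours(m,cv2.RETR_EXTERNAL,cv2.CHAIN_APPROX_NONE); c=max(cs,key=cv2.contourArea)[:,0]
px=(c+.5)/k-.5+np.array([165,160])
w=np.array([onz('top',u,v,.061)[:2] for u,v in px])
# rough frame
yaw=0
c0=np.array([.72,.09])
e=np.array
def side(sel):
    p=w[sel]; vx,vy,x0,y0=cv2.fitLine(p.astype(np.float32),cv2.DIST_HUBER,0,.001,.001).ravel(); return np.array([vx,vy]),np.array([x0,y0]),len(p)
# select by pixel
u,v=px.T
L=side((v>190)&(v<225)&(u<195)); Rr=side((v>185)&(v<215)&(u>230)); B=side((v<185)&(u>182)&(u<238)); 
for n,s in zip('LRB',(L,Rr,B)): print(n,np.degrees(np.arctan2(s[0][1],s[0][0]))%180,s[1],s[2])
# bottom (front foot) at z=0
w0=np.array([onz('top',a,b,0)[:2] for a,b in px])
sel=(v>215)&(((u>185)&(u<208))|((u>222)&(u<245)))
q=w0[sel]; F=cv2.fitLine(q.astype(np.float32),cv2.DIST_HUBER,0,.001,.001).ravel(); print('F z0',np.degrees(np.arctan2(F[1],F[0]))%180,F[2:])
tab=px[(u>205)&(u<225)&(v>230)]; print('tab lowest',tab[tab[:,1].argsort()[-12:]].round(2).tolist())
E
python3 mv.py
python3 - <<'E'
import cv2,numpy as np
g=cv2.imread('pics/top0.png',0)
print(g[226:246,205:226])
E
```

```text
otsu 130.0
L 174.8453 [0.71248215 0.20735642] 140
R 175.79904 [ 0.695456   -0.02798733] 120
B 85.31149 [0.79510915 0.08342805] 224
[[118 110 102  97  92  88  85  81  85  88  94  90  91 100 109 117 119 116
  111 108 105]
 [125 126 125 122 115 111 105 102 103 107 115 115 112 115 118 117 113 109
  104 102 100]
 [116 125 133 132 128 123 119 118 117 120 126 124 119 111 108 104 102  99
   97  96  95]
 [104 108 114 116 113 110 111 110 108 108 109 108 103  95  92  90  90  88
   87  86  86]
 [ 95  95  94  95  92  90  87  86  87  84  82  79  79  80  81  83  83  82
   82  82  84]
 [ 85  84  82  82  83  78  73  68  65  64  61  61  64  70  79  83  85  86
   86  87  87]
 [ 78  81  82  83  82  80  70  61  60  58  53  57  64  74  87  92  97  99
  101 100 102]
 [ 87  88  89  90  89  91  86  77  63  59  56  62  77  90 102 104 112 114
  118 120 122]
 [102 105 104 104 106 111 107  96  77  61  57  67  89 107 119 120 126 132
  138 139 139]
 [120 121 122 121 124 127 129 118  89  64  59  67  91 116 133 139 143 147
  151 153 154]
 [139 139 140 139 143 146 147 132  98  70  58  67  89 118 142 151 155 156
  159
[... 723 characters left out ...]
[162 161 163 162 162 162 162 161 162 162 162 162 163 162 161 162 162 162
  162 163 161]]Traceback (most recent call last):
  File "mv.py", line 20, in <module>
    w0=np.array([onz('top',a,b,0)[:2] for a,b in px])
                 ~~~^^^^^^^^^^^^^
  File "h.py", line 9, in onz
    o,d=ray(n,u,v); return o+d*(z-o[2])/d[2]
        ~~~^^^^^^^
  File "h.py", line 7, in ray
    f,cx,cy,o,M=cam(n); d=M@np.array([(u-cx)/f,(v-cy)/f,1]); return o,d
                ~~~^^^
  File "h.py", line 5, in cam
    c=robot.camera_info(n); return (210/np.tan(np.radians(c['vfov']/2)),c['cx'],c['cy'],np.array(c['xyz']),R.from_rotvec(c['rotation']).as_matrix())
ValueError: time passes only in moves, steps and waits
```

```bash
python3 - <<'E'
from bench import robot
import pickle
pickle.dump({n:robot.camera_info(n) for n in("top","side")},open('cams.pkl','wb'))
E
python3 - <<'E'
s=open('h.py').read()
s=s.replace("c=robot.camera_info(n);","c=CI[n];").replace("def cam(","import pickle; CI=pickle.load(open('cams.pkl','rb'))\ndef cam(",1)
s+='''
YAW=np.radians(-4.7); EX=np.array([np.cos(YAW),np.sin(YAW)]); EY=np.array([-np.sin(YAW),np.cos(YAW)])
VC=.6936*EX+.1471*EY   # viewer centre
def V(x,y,z): return np.append(VC+x*EX+y*EY,z)  # viewer->world
def inV(p): d=np.array(p[:2])-VC; return np.array([d@EX,d@EY])
'''
open('h.py','w').write(s)
E
python3 - <<'E'
from h import *
for n in('top','side'):
    im=cv2.imread(f'pics/{n}0.png')
    k=7;off=(165,165) if n=='top' else (155,210)
    if n=='side':k=6
    c=cv2.imread('pics/c1.png' if n=='top' else 'pics/c3.png')
    for p in [V(-.092,-.118,.061),V(.092,-.118,.061),V(.092,.118,.061),V(-.092,.118,.061),V(-.118,.007,.048),V(-.118,-.007,.048),V(-.118,-.007,.02),V(-.118,.007,.02),V(-.092,-.118,0),V(-.092,.118,0)]:
        u=(proj(n,p)-off+.5)*k-.5; cv2.circle(c,tuple(int(a) for a in u),3,(0,0,255),-1)
    cv2.imwrite(f'pics/o_{n}.png',c)
E
```

```text
(no output)
```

View pics/o_top.png

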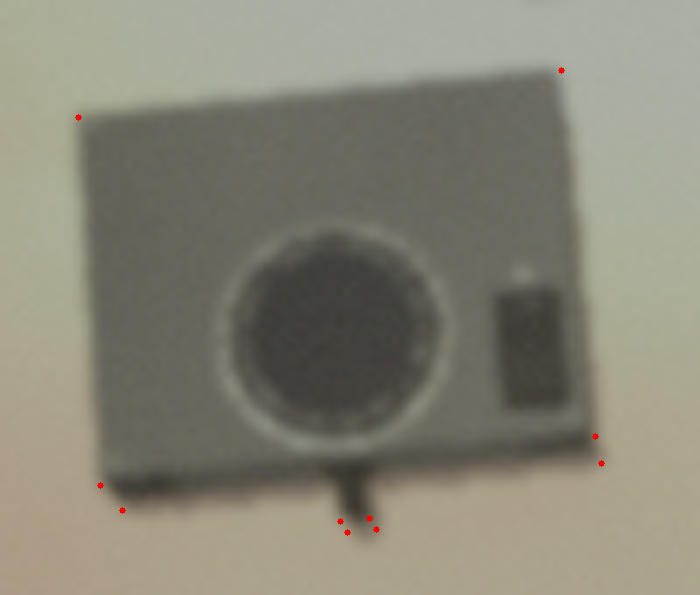

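View pics/o_side.png

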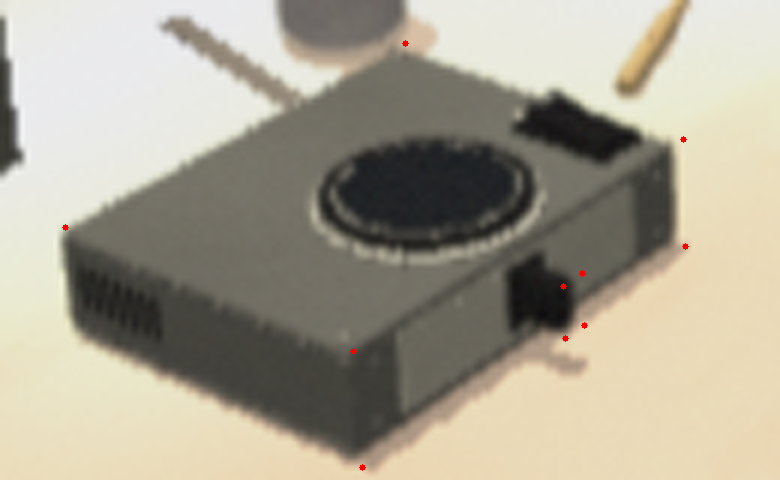

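Overlay of the measured viewer pose: the dots sit within about 2 mm of the corners in the top view and 2–4 mm in the side view, which fits the calibration. Contact will refine it. Next I push the tab.

```bash
cat >> h.py <<'E'
def rot(yaw):  # tool down, tool y along world dir (yaw): y=( -sin, cos)
    y=np.array([-np.sin(yaw),np.cos(yaw),0]); z=np.array([0,0,-1.]); x=np.cross(y,z)
    return R.from_matrix(np.c_[x,y,z]).as_rotvec()
def best(yaw,pos):
    out=[]
    for a in (yaw,yaw+np.pi):
        q=robot.inverse_kinematics(pos,rot(a))
        if q is not None: out.append((np.abs(np.array(q)-robot.observe()['joint_pos'])[[0,5]].sum()+max(0,abs(q[5])-2.4)*5,a,q))
    return min(out,key=lambda s:s[0])
def st():
    o=robot.observe(); f=o['wrist_force']; p=np.array(o['ee_pos'])
    print(f"t={o['time_s']:.2f} p={p.round(4)} V={inV(p).round(4)} f={np.array(f).round(1)} grip={o['grip_width']:.4f}",flush=True); return o
def fz(): return np.array(robot.observe()['wrist_force'])
E
python3 - <<'E'
from h import *
p=V(-.165,0,.2); b=best(YAW,p); print(b[1:],)
robot.command_gripper(0.0)
robot.reach(p,rot(b[1])); st()
print(robot.observe()['joint_pos'].round(2))
robot.movel(V(-.165,0,.098),rate=.15); st()
crop('top',165,165,265,275,6,'pics/p1.png'); crop('side',155,170,300,290,5,'pics/p2.png')
E
```

```text
(np.float64(-0.08203047484373349), array([-0.04906934, -0.04605035, -0.24399095,  1.37285573,  0.        ,
        0.03296113]))
t=3.61 p=[0.5391 0.1026 0.2001] V=[-0.1647 -0.0007] f=[ 0.4  0.1 -0.4] grip=-0.0003
[-0.05 -0.05 -0.24  1.37 -0.    0.03]
t=4.44 p=[0.5394 0.1032 0.099 ] V=[-0.1644 -0.    ] f=[-0.2 -0.2  0.7] grip=0.0002
```

View pics/p2.png

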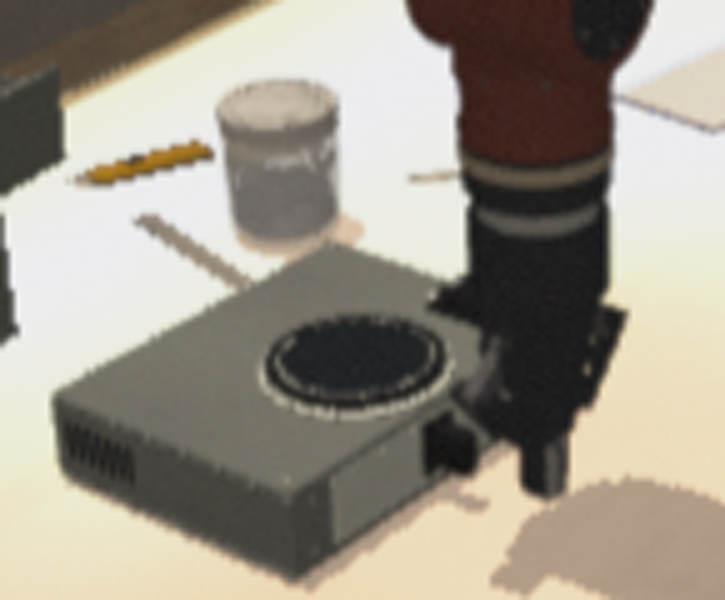

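The shut fingers, at about (545,470) in the crop, stand squarely in front of the tab at (455,445). Pushing in now.

Run:
```python
from h import *
robot.movel(V(-.140,0,.098),rate=.1)
x=-.140; con=None
while x<-.105:
    x+=.002; robot.movel(V(x,0,.098),rate=.04); f=fz()[:2]@EX
    if f<-2 and con is None: con=x; print('contact',x)
    if con is not None: print(round(x,4),inV(robot.observe()['ee_pos']).round(4),round(f,1))
    if f<-18: break
robot.hold(.2); st()
robot.movel(V(-.165,0,.098),rate=.2); robot.movel(V(-.19,0,.098),rate=.2); st()
crop('side',155,170,300,290,5,'pics/p3.png')
```

```text
contact -0.124
-0.124 [-1.247e-01  1.000e-04] -5.2
-0.122 [-1.229e-01  1.000e-04] -6.8
-0.12 [-1.21e-01  1.00e-04] -7.0
-0.118 [-1.191e-01  1.000e-04] -7.7
-0.116 [-1.172e-01  1.000e-04] -7.9
-0.114 [-1.152e-01  1.000e-04] -7.8
-0.112 [-0.1142  0.0002] -14.0
-0.11 [-0.1139  0.0002] -24.0
t=8.89 p=[0.5899 0.0993 0.0976] V=[-0.1139  0.0002] f=[-24.1  -0.3  17.2] grip=0.0001
t=9.59 p=[0.5145 0.1053 0.0983] V=[-0.1894 -0.    ] f=[0.5 0.1 0.2] grip=-0.0003
```

View pics/p3.png

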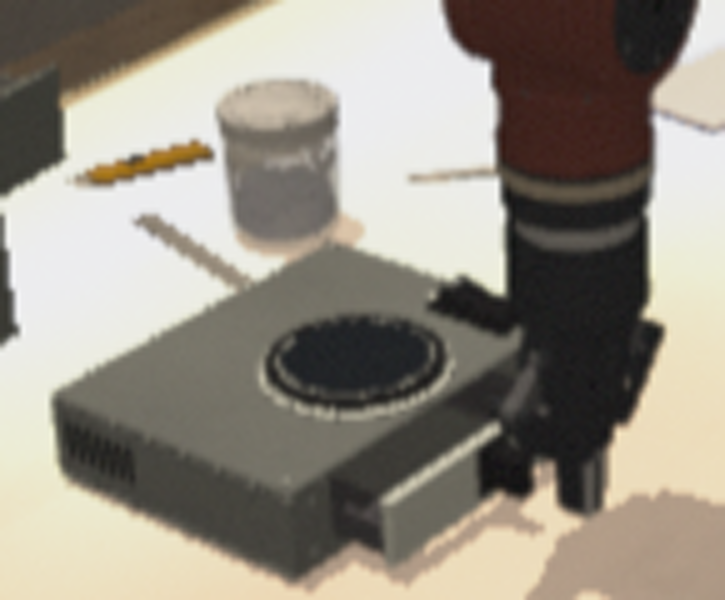

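The catch is released and the drawer is about 5 cm out. The stop hit at tool x'=-0.1140. Next I pinch the tab, which gives the drawer's lateral position, and pull it out to its stop.

Run:
```python
from h import *
robot.movel(V(-.19,0,.145),rate=.25)
robot.command_gripper(.045)
robot.movel(V(-.156,0,.145),rate=.2)
robot.movel(V(-.156,0,.090),rate=.15); st()
robot.command_gripper(0.0,30); st()
robot.movel(V(-.21,0,.090),rate=.12); st()
x=-.21
while x>-.245:
    x-=.003; robot.movel(V(x,0,.090),rate=.06); f=fz()[:2]@EX
    if f>8: break
st(); robot.hold(.1); st()
crop('side',155,170,300,290,5,'pics/p4.png')
```

```text
t=11.32 p=[0.5475 0.1026 0.0903] V=[-0.1563  0.    ] f=[-0.1 -0.2  0.5] grip=0.0452
t=11.69 p=[0.5487 0.1032 0.0915] V=[-0.1552  0.0007] f=[-0.1  5.2  4.6] grip=0.0136
t=12.29 p=[0.4948 0.1076 0.0914] V=[-0.2093  0.0007] f=[-0.3  6.1  6.8] grip=0.0134
t=14.79 p=[0.4684 0.1096 0.0915] V=[-0.2358  0.0005] f=[ 20.6   6.  -11.2] grip=0.0134
t=14.89 p=[0.4684 0.1096 0.0916] V=[-0.2358  0.0006] f=[ 20.4   6.6 -11.8] grip=0.0132
```

View pics/p4.png

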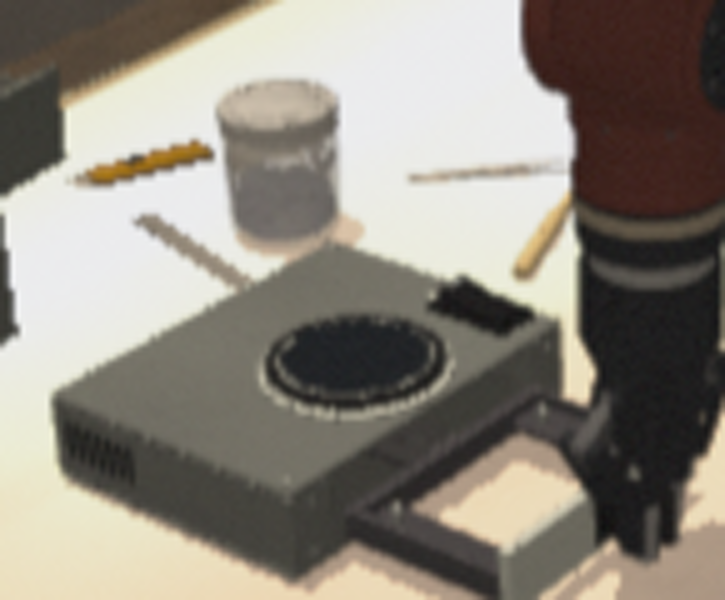

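The drawer is fully out, with the tray open to the table. To locate the tray fore and aft, I'll pinch the drawer's front panel across its 8 mm, since its centre is 54 mm before tray_seat.

Run:
```python
from h import *
robot.command_gripper(.045)
robot.movel(V(-.236,0,.16),rate=.3)
p=V(-.205,-.036,.15); b=best(YAW+np.pi/2,p); print(b[1],b[2].round(2))
robot.reach(p,rot(b[1]))
robot.movel(V(-.205,-.036,.098),rate=.15); st()
robot.command_gripper(0.0,20); robot.hold(.1); o=st()
print(np.degrees(R.from_rotvec(o['eef_rot']).as_matrix()[:,1]))
robot.command_gripper(.040); st()
robot.movel(V(-.205,-.036,.16),rate=.3)
```

```text
4.630358505540956 [-0.12 -0.17 -0.45  1.29  0.    1.53]
t=17.57 p=[0.496  0.0708 0.0982] V=[-0.2051 -0.0359] f=[-0.6  0.1  1. ] grip=0.0451
t=18.09 p=[0.4971 0.0706 0.0991] V=[-0.2039 -0.036 ] f=[4.  0.8 5.1] grip=0.0076
[57.10313727 -4.6920243   0.1515656 ]
t=18.51 p=[0.4957 0.0707 0.0976] V=[-0.2054 -0.036 ] f=[0.1 0.5 0.6] grip=0.0402
```

The panel centre is at x'=-0.2039, so tray_seat is at V(-0.1499, 0.0006), which agrees with the push contact. Now the strip.

```bash
cat > pick.py <<'E'
from h import *
SY=np.radians(8.0)
P=np.array([.5257,-.4475])
p=np.append(P,.14); b=best(SY+np.pi/2,p); print(b[1],b[2].round(2))
robot.reach(p,rot(b[1]))
robot.command_gripper(.074); o=st()
robot.movel(np.append(P,.085),rate=.2); st()
crop('top',320,180,440,280,6,'pics/k1.png'); 
crop('side',300,150,440,260,5,'pics/k2.png');
E
python3 pick.py
```

```text
4.852015320544236 [-0.89  0.41  0.15  1.31  0.    0.54]
t=21.18 p=[ 0.5258 -0.4473  0.1401] V=[-0.1329 -0.5498] f=[-0.4  0.4  0.6] grip=0.0740
t=21.60 p=[ 0.5254 -0.4471  0.0847] V=[-0.1334 -0.5497] f=[ 0.7 -0.5  0.7] grip=0.0738
```

View pics/k1.png

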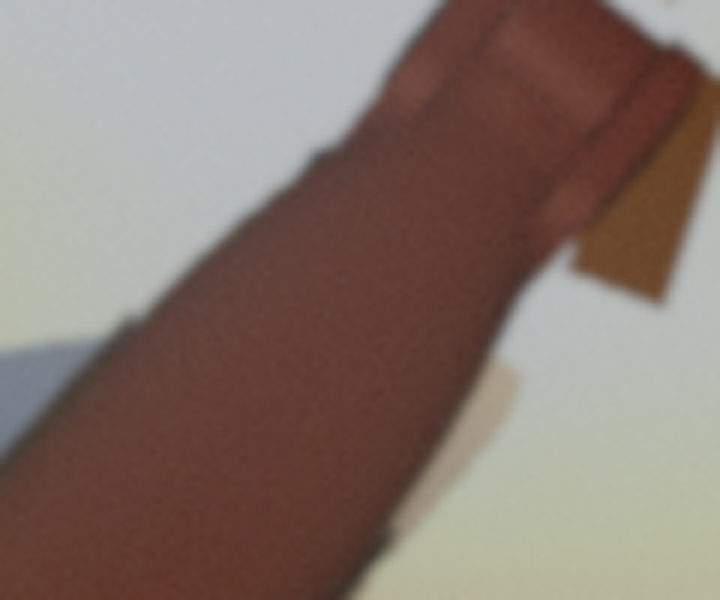

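View pics/k2.png

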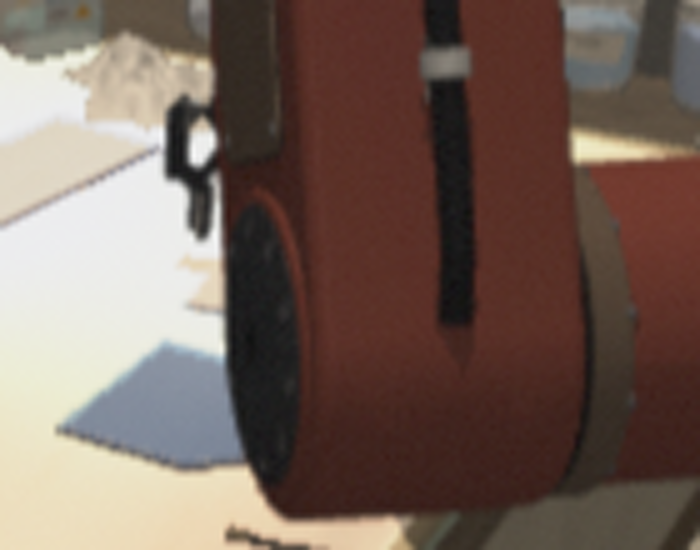

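The arm hides the strip in both views, so I'll go by touch. I expect the fingertips to meet the table at TCP z≈0.063, or about 4 mm higher if one lands on the glass.

Run:
```python
from h import *
P=np.array([.5257,-.4475]); z=.085; f0=fz()[2]
robot.movel(np.append(P,.071),rate=.1); z=.071; print(fz()[2]-f0)
while z>.056:
    z-=.001; robot.movel(np.append(P,z),rate=.04); f=fz()[2]-f0
    if f>3: break
st(); print('touch cmd',z,f)
```

```text
-0.2738961081474142
t=23.99 p=[ 0.5257 -0.4476  0.0637] V=[-0.133  -0.5501] f=[-2.1  2.7  4.9] grip=0.0738
touch cmd 0.06299999999999999 4.688620118407791
```

Run:
```python
from h import *
P=np.array([.5257,-.4475])
robot.movel(np.append(P,.0675),rate=.05)
robot.command_gripper(0.03,30); o=st()
robot.movel(np.append(np.array(o['ee_pos'][:2]),.0785),rate=.04); st()
robot.movel(np.append(np.array(o['ee_pos'][:2]),.11),rate=.1); robot.hold(.1); st()
```

```text
t=24.52 p=[ 0.526  -0.4478  0.0681] V=[-0.1327 -0.5503] f=[-0.2  0.7  5.2] grip=0.0579
t=24.95 p=[ 0.526  -0.4479  0.0786] V=[-0.1327 -0.5504] f=[-0.5  0.4 -1.1] grip=0.0584
t=25.52 p=[ 0.5258 -0.4476  0.1094] V=[-0.1329 -0.5501] f=[ 0.2  0.  -0.8] grip=0.0582
```

The strip is gripped: width 58 mm and the wrist shows -0.8 N, matching 85 g. Next I carry it above tray_seat and check with the side camera.

Run:
```python
from h import *
robot.movel([.5258,-.4476,.175],rate=.2)
p=V(-.1499,.0006,.165); b=best(YAW+np.pi/2,p); print(b[1],b[2].round(2))
robot.reach(p,rot(b[1])); st()
robot.movel(V(-.1499,.0006,.125),rate=.15); robot.hold(.15); o=st()
print(R.from_rotvec(o['eef_rot']).as_matrix().round(4).tolist())
im=robot.get_image('side'); cv2.imwrite('pics/s5.png',im[:,:,::-1]); crop('side',200,190,340,310,5,'pics/p5.png',im)
im=robot.get_image('top'); cv2.imwrite('pics/t5.png',im[:,:,::-1]);crop('top',160,180,280,280,6,'pics/p6.png',im)
```

```text
4.630358505540956 [-0.05  0.01 -0.25  1.31  0.    1.6 ]
t=27.98 p=[0.5543 0.1019 0.165 ] V=[-1.495e-01 -1.000e-04] f=[ 0.6 -0.2 -0.1] grip=0.0588
t=28.54 p=[0.5547 0.1025 0.1263] V=[-0.1491  0.0005] f=[ 0.7  0.6 -0.3] grip=0.0582
[[0.0821, 0.9966, 0.0018], [0.9966, -0.0821, -0.0001], [0.0001, 0.0018, -1.0]]
```

View pics/p5.png

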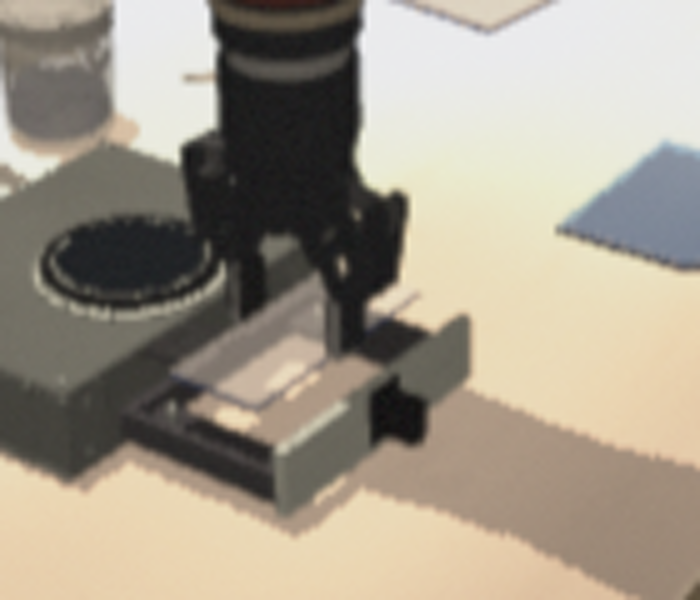

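View pics/p6.png

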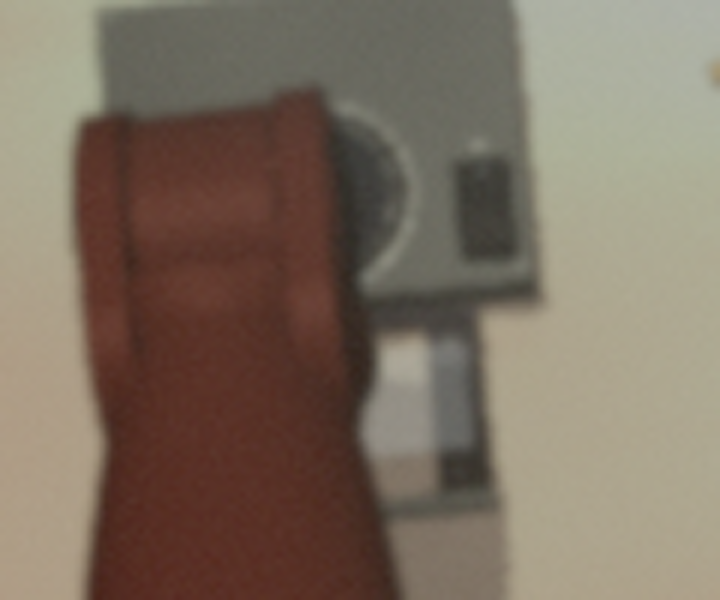

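The strip hangs level over the tray in the side view, with its left end at crop (172,372)–(260,408). In the top view its right edge is at crop u≈473. I'll check the sideways centring against these.

Run:
```python
from h import *
def s(n,p,off,k): return ((proj(n,p)-off+.5)*k-.5).round(0)
for x in(-.179,-.119):
    for z in (.058,.062): print('side L',x,z,s('side',V(x,.0735,z),(200,190),5))
    print('top R',s('top',V(x,-.0725,.062),(160,180),6))
# inverse: right edge from top at z=.062
for q in[(473,350),(473,440)]:
    u=(np.array(q)+.5)/6-.5+[160,180]; print('topR V',inV(onz('top',*u,.062)).round(4))
# tray's right outer wall? z~.034
for q in[(493,440)]:
    u=(np.array(q)+.5)/6-.5+[160,180]; print('tray right V',inV(onz('top',*u,.034)).round(4))
for q in[(260,408),(172,372)]:
    u=(np.array(q)+.5)/5-.5+[200,190]; print('sideL V',inV(onz('side',*u,.058)).round(4),inV(onz('side',*u,.062)).round(4))
for q in[(275,445),(470,318)]:
    u=(np.array(q)+.5)/5-.5+[200,190]; print('panel top corner V',inV(onz('side',*u,.052)).round(4))
g=cv2.imread('pics/t5.png'); r=240
print(g[244:252:2,228:248].tolist()[1])
```

```text
side L -0.179 0.058 [253. 413.]
side L -0.179 0.062 [253. 406.]
top R [472. 446.]
side L -0.119 0.058 [165. 376.]
side L -0.119 0.062 [165. 370.]
top R [463. 339.]
topR V [-0.1255 -0.0777]
topR V [-0.1757 -0.0735]
tray right V [-0.172  -0.0831]
sideL V [-0.179  0.068] [-0.183   0.0727]
sideL V [-0.119   0.0682] [-0.1233  0.0729]
panel top corner V [-0.201   0.0832]
panel top corner V [-0.2102 -0.0779]
[[133, 143, 147], [132, 143, 147], [131, 140, 143], [122, 131, 134], [107, 114, 117], [102, 107, 108], [100, 104, 105], [100, 105, 104], [98, 103, 105], [91, 94, 96], [76, 82, 84], [71, 78, 81], [85, 98, 104], [110, 130, 138], [132, 153, 163], [140, 162, 171], [140, 163, 172], [141, 164, 173], [141, 164, 172], [140, 163, 172]]
```

Run:
```python
from h import *
s=cv2.imread('pics/s5.png')[:,:,::-1]
crop('side',222,250,262,292,16,'pics/z1.png',s); crop('side',264,236,300,268,20,'pics/z2.png',s)
```

```text
(no output)
```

View pics/z1.png

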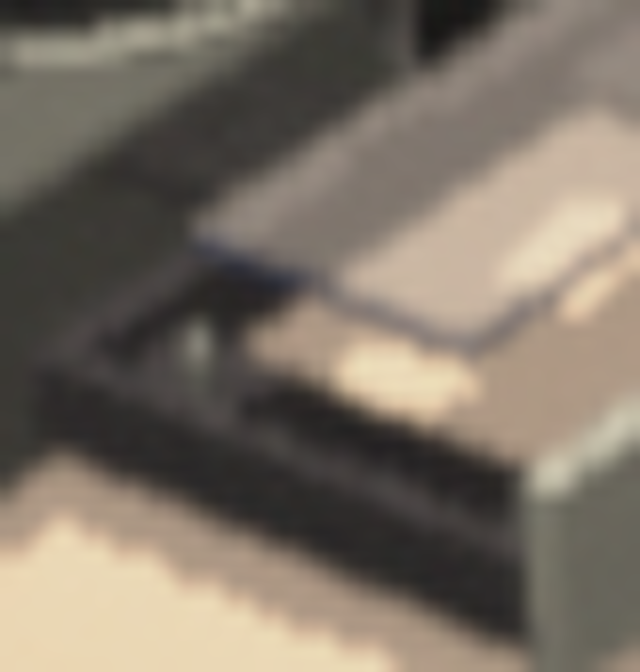

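View pics/z2.png

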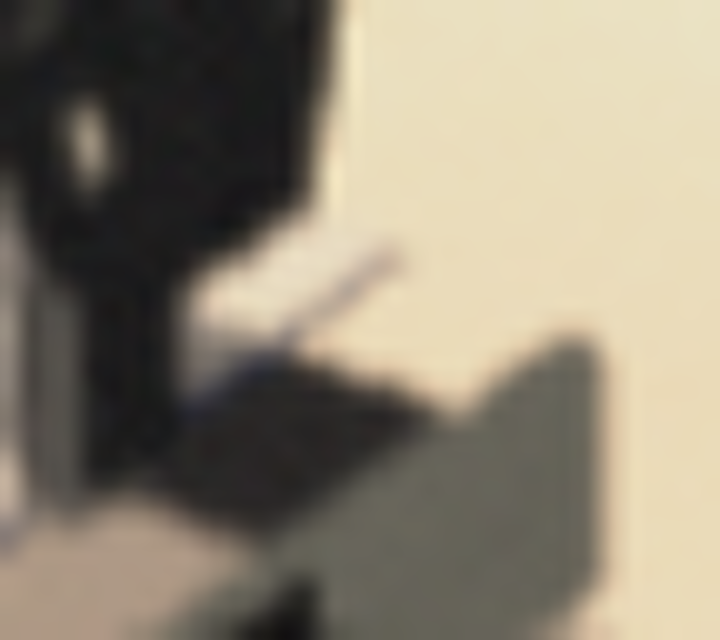

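Run:
```python
from h import *
def u1(q): return (np.array(q)+.5)/16-.5+[222,250]
def u2(q): return (np.array(q)+.5)/20-.5+[264,236]
for n,u,z in [('Lfront',u1((470,349)),.060),('Lrear',u1((197,242)),.060),('Rfront',u2((400,253)),.060),('panelL',u1((543,495)),.052),('panelR',u2((602,345)),.052),('pin top',u1((197,326)),.0345)]:
    print(n,inV(onz('side',*u,z)).round(4))
for z in(.060,): print(inV(onz('top',237.6,246,z)).round(4),inV(onz('top',240.7,246,.034)).round(4))
```

```text
Lfront [-0.18    0.0719]
Lrear [-0.1229  0.0732]
Rfront [-0.1794 -0.0729]
panelL [-0.2081  0.0885]
panelR [-0.209  -0.0798]
pin top [-0.1126  0.0632]
[-0.152  -0.0726] [-0.1482 -0.0816]
```

The strip's mid-length is within about 1 mm of tray_seat sideways (ends at +0.0725/-0.0729), and the pin top reads within 1.5 mm of prediction. Lowering.

Run:
```python
from h import *
c=(-.1505,.0007)
robot.movel(V(*c,.102),rate=.08); robot.hold(.1); o=st(); f0=o['wrist_force'][2]; z=.102
while z>.088:
    z-=.001; robot.movel(V(*c,z),rate=.03); f=fz()[2]-f0
    if f>2: break
robot.hold(.1); o=st(); print('cmd',z,f)
crop('side',200,190,340,310,5,'pics/p7.png')
```

```text
t=29.18 p=[0.5534 0.1028 0.1021] V=[-0.1504  0.0007] f=[ 0.3  0.3 -0.8] grip=0.0583
t=31.53 p=[0.5541 0.1027 0.0939] V=[-0.1498  0.0007] f=[-0.1 -0.8  5.1] grip=0.0581
cmd 0.09299999999999999 6.4538859844648435
```

View pics/p7.png

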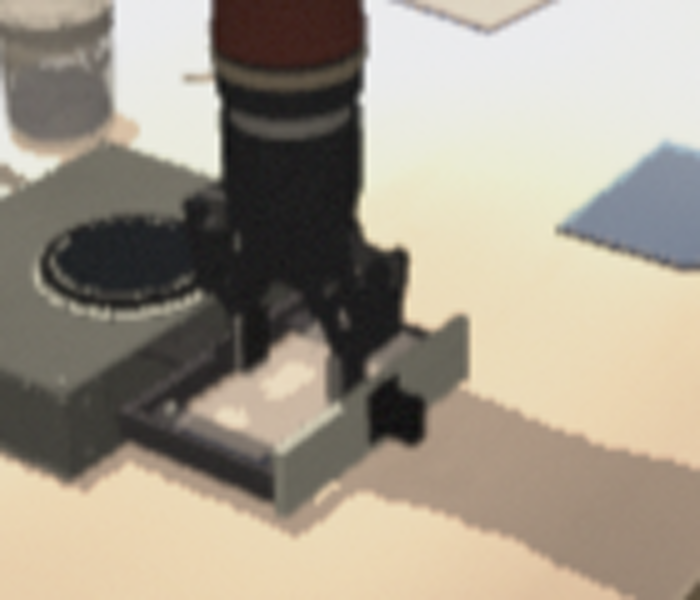

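The contact came at TCP z=0.0939 (predicted 0.094), and the strip lies inside the tray. Releasing with a small opening.

Run:
```python
from h import *
robot.command_gripper(.066); st()
robot.movel(V(-.1499,.0007,.125),rate=.06); st()
robot.movel(V(-.1499,.0007,.17),rate=.25)
robot.command_gripper(0.0)
p=V(-.275,0,.17); b=best(YAW,p); robot.reach(p,rot(b[1])); st()
im=robot.get_image('side'); cv2.imwrite('pics/s8.png',im[:,:,::-1]); crop('side',200,220,310,310,7,'pics/p8.png',im)
im=robot.get_image('top'); crop('top',160,180,280,280,6,'pics/p9.png',im)
```

```text
t=31.83 p=[0.5532 0.1028 0.0927] V=[-0.1507  0.0007] f=[ 0.6  0.1 -1. ] grip=0.0662
t=32.52 p=[0.554  0.1028 0.125 ] V=[-0.1499  0.0007] f=[ 0.8 -0.1  0.1] grip=0.0660
t=34.88 p=[0.4295 0.1123 0.1701] V=[-0.2748 -0.    ] f=[ 0.4 -0.4 -0.2] grip=-0.0000
```

View pics/p8.png

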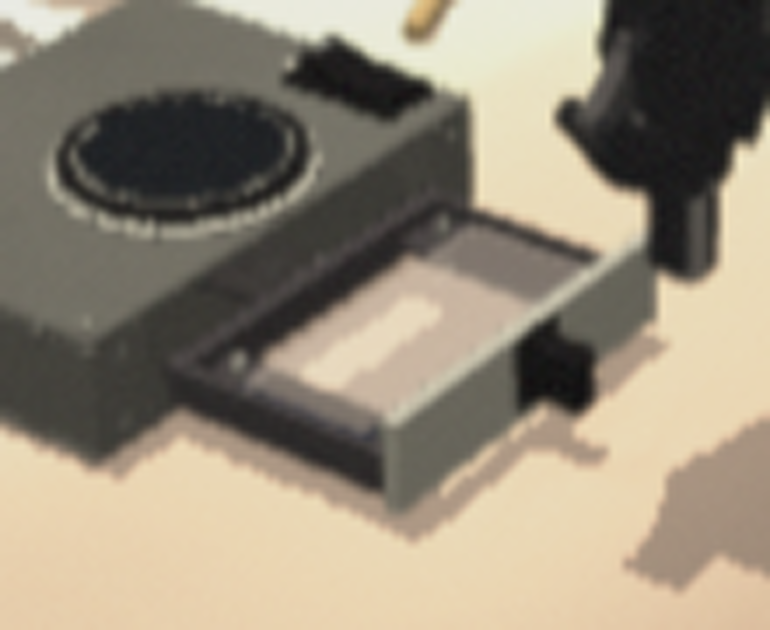

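View pics/p9.png

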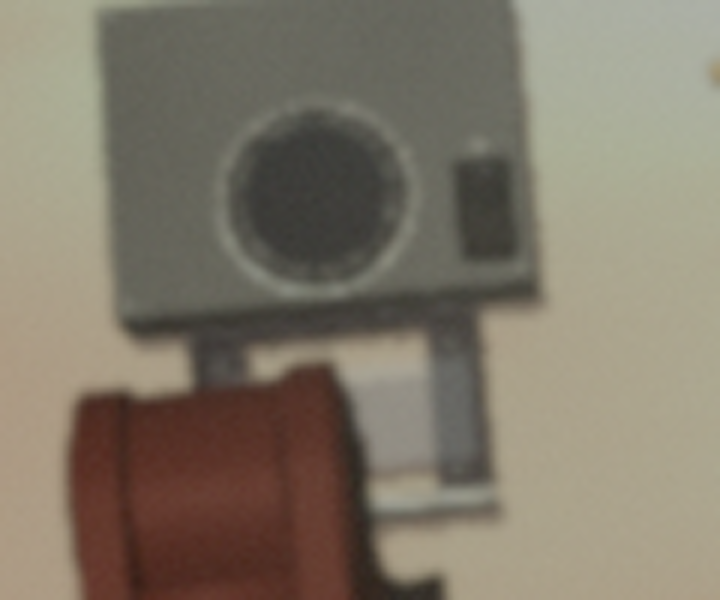

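The strip lies flat in the tray with both rear pins clear behind it, at (240,355) and (443,222) in the side crop. Pushing the drawer home.

Run:
```python
from h import *
robot.movel(V(-.275,.0006,.098),rate=.2)
robot.movel(V(-.25,.0006,.098),rate=.1)
robot.movel(V(-.240,.0006,.098),rate=.02); st()
robot.movel(V(-.135,.0006,.098),rate=.06); st()
x=-.135
while x<-.105:
    x+=.002; robot.movel(V(x,.0006,.098),rate=.04); f=fz()[:2]@EX
    print(round(x,4),inV(robot.observe()['ee_pos']).round(4)[0],round(f,1))
    if f<-20: break
robot.hold(.2); st()
robot.movel(V(-.135,.0006,.098),rate=.04); robot.hold(.3); st()
robot.movel(V(-.19,.0006,.098),rate=.15)
robot.movel(V(-.19,.0006,.16),rate=.25); st()
im=robot.get_image('side'); crop('side',155,170,300,290,5,'pics/p10.png',im)
```

```text
t=36.53 p=[0.4642 0.11   0.098 ] V=[-0.24    0.0006] f=[ 1.2 -0.3  0.8] grip=-0.0001
t=38.43 p=[0.5686 0.1016 0.0978] V=[-0.1352  0.0007] f=[-5.7  1.7  3.4] grip=0.0004
-0.133 -0.1333 -5.9
-0.131 -0.1313 -6.5
-0.129 -0.1293 -6.0
-0.127 -0.1274 -6.7
-0.125 -0.1254 -6.5
-0.123 -0.1235 -7.2
-0.121 -0.1215 -7.2
-0.119 -0.1195 -7.6
-0.117 -0.1176 -6.8
-0.115 -0.1157 -8.3
-0.113 -0.1143 -11.9
-0.111 -0.114 -21.8
t=41.63 p=[0.5898 0.1    0.0976] V=[-0.1139  0.0008] f=[-22.    1.5  16.8] grip=0.0004
t=42.68 p=[0.5689 0.1014 0.098 ] V=[-0.1349  0.0006] f=[ 0.  -0.6 -0.1] grip=0.0000
t=43.60 p=[0.5157 0.1057 0.1615] V=[-0.1883  0.0005] f=[ 0.4  0.3 -0.2] grip=0.0004
```

View pics/p10.png

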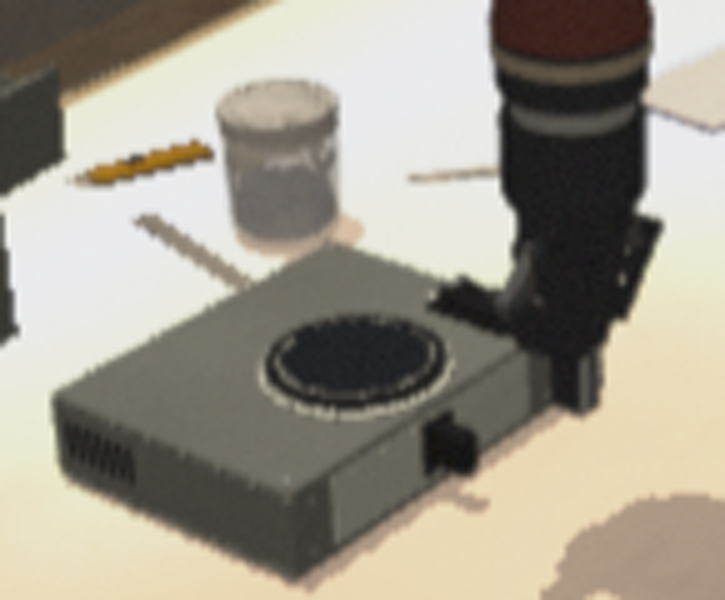

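The drawer is shut flush and held by the catch, with the tool clear of it. Next I measure the rocker from the first pictures.

Run:
```python
from h import *
t=cv2.imread('pics/top0.png',0)[:,:]
k=4; G=cv2.resize(t[195:232,228:252],None,fx=k,fy=k,interpolation=cv2.INTER_CUBIC)
m=(G<80).astype(np.uint8); 
n,l,s,c=cv2.connectedComponentsWithStats(m)
for i in range(1,n):
    if s[i,4]>100:
        u0=(c[i]+.5)/k-.5+[228,195]; print('top',u0,s[i]/k)
        cs,_=cv2.findContours((l==i).astype(np.uint8),0,1); q=(cs[0][:,0]+.5)/k-.5+[228,195]
        w=np.array([inV(onz('top',a,b,.07)) for a,b in q],np.float32)*1000; print(cv2.minAreaRect(w), 'cen',inV(onz('top',*u0,.07)))
u=(np.array([525,270])+.5)/7-.5+165; print('stud top',inV(onz('top',*u,.064)))
s0=cv2.imread('pics/side0.png')[:,:,::-1]; crop('side',236,220,268,242,24,'pics/z5.png',s0); crop('top',228,195,252,232,16,'pics/z6.png',cv2.imread('pics/top0.png')[:,:,::-1])
```

```text
top [240.46261232 214.52968549] [  8.    11.5   10.25  17.   584.25]
((-48.780086517333984, -91.54833221435547), (57.36549758911133, 30.66358184814453), 0.41192084550857544) cen [-0.04863943 -0.09164923]
top [244.00998099 228.04515209] [11.5  32.    9.25  2.75 65.75]
((-95.70008087158203, -98.20964813232422), (7.047255992889404, 30.177331924438477), 1.066232442855835) cen [-0.09581155 -0.09941319]
stud top [-0.0075048  -0.09177984]
```

View pics/z5.png

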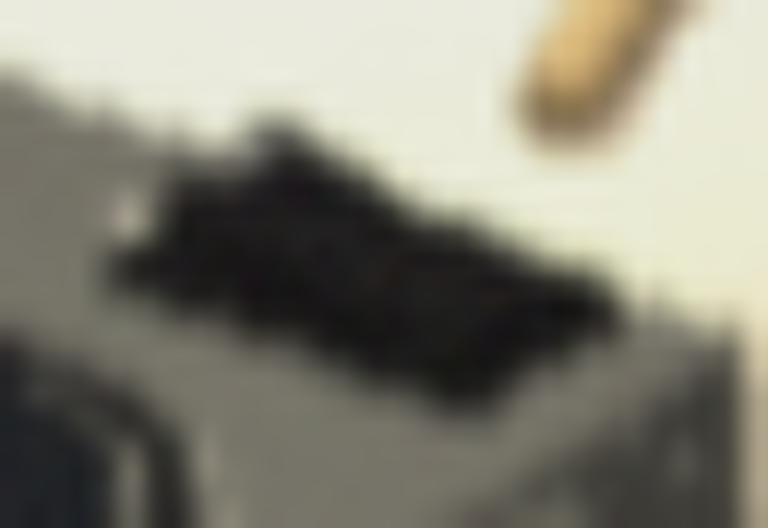

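View pics/z6.png

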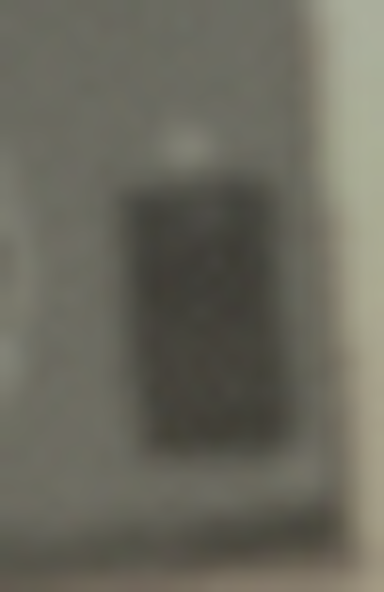

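The rocker's frame measures 57 x 31 mm (58 x 32 given), centred at V(-0.049,-0.092), and the stud is well behind it. I'll press at V(-0.030,-0.0916).

Run:
```python
from h import *
for p in [V(-.0197,-.0756,.068),V(-.0777,-.0756,.068),V(-.0777,-.1076,.068),V(-.0297,-.0916,.076)]: print(((proj('side',p)-[236,220]+.5)*24).round())
c=(-.030,-.0916)
robot.movel(V(*c,.19),rate=.2); f0=fz()[2]
robot.movel(V(*c,.156),rate=.12); z=.156; st()
while z>.135:
    z-=.001; robot.movel(V(*c,z),rate=.03); f=fz()[2]-f0; a=robot.observe()['ee_pos'][2]
    if abs(f)>.8: print(round(z,4),round(a,4),round(f,1))
    if f>14: break
st()
robot.movel(V(*c,.165),rate=.15)
robot.movel(V(-.20,-.09,.22),rate=.25)
b=V(-.30,-.2,.25); robot.reach(b,robot.observe()['eef_rot']); st()
im=robot.get_image('side'); cv2.imwrite('pics/s11.png',im[:,:,::-1]); crop('side',155,170,300,290,5,'pics/p11.png',im)
im=robot.get_image('top'); cv2.imwrite('pics/t11.png',im[:,:,::-1])
```

```text
[118. 243.]
[484. 375.]
[647. 273.]
[261. 159.]
t=45.17 p=[0.6653 0.0014 0.1557] V=[-0.0307 -0.0912] f=[-0.2  0.2  1.8] grip=-0.0003
0.155 0.1559 -1.3
0.148 0.1482 1.8
0.147 0.1469 1.7
0.144 0.1441 3.6
0.143 0.144 8.7
0.142 0.1439 14.8
t=48.67 p=[0.666  0.001  0.1439] V=[-0.0299 -0.0916] f=[-5.3  1.  15.4] grip=0.0004
t=50.49 p=[ 0.3885 -0.0853  0.2498] V=[-0.2994 -0.2003] f=[ 0.4  0.2 -0.2] grip=0.0001
```

View pics/p11.png

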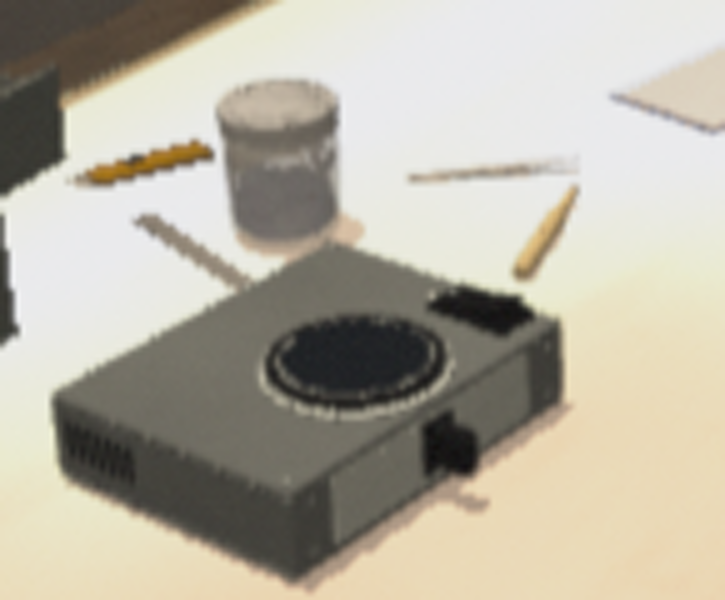

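View pics/t11.png

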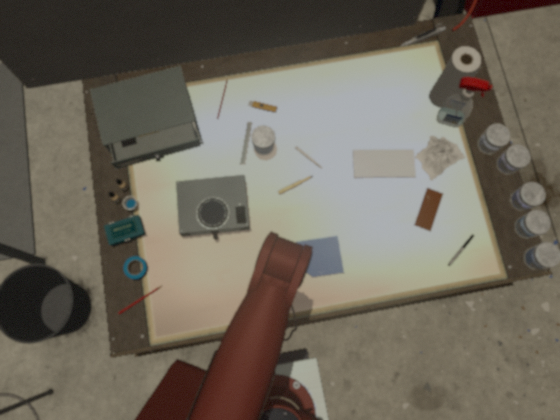

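The rocker met its stop with the tip at 71 mm, the "on" height. In the side picture its far end is down and its near end is up at crop (515,295). The drawer is flush and the bystanders haven't moved. Handing in.

Run:
```python
from bench import robot
print(robot.hand_in(), robot.observe()['time_s'])
```

```text
the job is handed in; nothing more can be done
the job is handed in; nothing more can be done
```

I carried out every step and handed the job in at about 51 s of the 69 s allowed; no verdict was reported.

- **Drawer released and drawn out:** I pushed the tab in to the inner stop with 24 N, and the drawer sprang out. I then pinched the tab and pulled the drawer to its outer stop. Pinching the drawer's front panel across its thickness gave the tray's fore-and-aft position.
- **Strip laid:** I took the strip across its width (gripper read 58 mm, wrist about 0.8 N). It touched the ledges within 0.1 mm of the predicted height, at about 6 N. After I let go, the side view showed it flat and inside the pins.
- **Drawer shut:** I pushed it home to the same stop point as before, with 22 N, then backed off. The side view shows it flush and caught.
- **Rocker pressed:** it stopped with the fingertip at 71 mm above the table, which is its "on" height. The side view shows the far end down.
- **At the end:** the arm was clear of everything, and the bystanders looked unmoved in the last pictures.

**Disagreements and limits in my checks:**
- The first camera estimate of the viewer's position was about 4 mm off fore and aft compared with contact, so I used the contact values for the tray.
- The strip could not be seen while I was gripping it, so that step went by touch alone.
- The strip also could not be seen once the drawer was shut. That it stayed in place rests on the picture before closing and the pins' small play.

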